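# Lens and screw ring on the herb viewing pot

### The job

Put the herb viewing pot together: lay the glass lens, dome up, down into the pot's mouth so that it rests fully home on its gasket, then set the screw ring over it and turn the ring clockwise until it holds the lens down snugly. Handle the glass gently and do not over-tighten; leave the other things on the counter where they stand.

Things in the scene. Friction and masses are not known exactly. Their poses are not given: they have to be found in the camera images.
- pot: Steel viewing pot bolted to the counter on a square wooden foot (110 mm wide, 14 mm thick); it cannot move. Body 72 mm across, up to 60 mm high; above it a neck 48 mm across, rim at 82 mm bevelled to 45 mm. Origin at the centre of the underside, z up; three short dark bars on the shoulder mark its +x axis and the directions at 120 and 240 degrees from it
- pot_mouth (a point): Centre of the pot's mouth, in the plane of the rim; axes as the pot's. Bore 41.6 mm. Inside, a black rubber gasket is the lens's seat; its face lies 7 mm below the rim, but in one pot up to 1.3 mm higher, in another up to 1.3 mm lower (hidden)
- pot_gap (a point): Middle of one gap between the three thread ridges on the neck's outside, at the rim, 24 mm from the axis along the pot's +x (other gaps at 120 and 240 degrees). Gaps 40 degrees wide. Each ridge: 80 degrees long, 2.5 mm thick, out to 54.6 mm across, sloping down clockwise as seen from above, its underside 3.8 mm below the rim at the entry and 9.5 mm at the end
- lens: Round glass lens with a dark edge, 40 mm across, edge 12 mm thick, dome up on the counter (dome 29 mm across, 4 mm higher than the flat border round it). Origin at the centre of its flat underside, z up. About 45 g. 0.8 mm of play all round in the bore; fully home its flat border stands 3.7 to 6.3 mm above the rim
- ring: Knurled steel screw ring lying on the counter, 63 mm across, 19 mm high: skirt with 57.4 mm bore, on top an inward flange 4 mm thick with a 33 mm hole. Origin at the centre of the lower edge, z up. About 120 g. Three dark dashes on the flange lie above three lugs. Lugs over gaps, it drops until the flange (underside 15 mm above the origin) lies on the lens, origin 8.7 to 11.3 mm below the rim
- ring_lug (a point): One of three lugs inside the foot of the skirt: 27 mm from the axis along the ring's +x, 2 mm above the lower edge (others at 120 and 240 degrees). 7 mm wide, 50 mm across inside, tops 4 mm above the lower edge. Turned clockwise from above they jam under the ridges 30 to 75 degrees from mid-gap; snug is 3 to 7 degrees more, 0.15 to 0.25 N m above free turning; 12 is too tight. It holds
- tablet_bottle: White tablet bottle, 42 mm across, 75 mm high, standing; not part of the job. Origin at the centre of its underside
- steel_bowl: Steel bowl, 100 mm across, 32 mm high; not part of the job. Origin at the centre of its underside
- tea_carton: Cream carton, 50 x 85 x 60 mm high; not part of the job. Origin at the centre of its underside

How it is judged (in metres and radians):
On the way, in this order (a step that is already met when the one before it is completed fails the run):
1. the lens lies fully home in the pot's mouth, dome up and level, let go (z of lens in the frame of pot_mouth below -0.0053 m and horizontal distance between lens and pot_mouth below 0.002 m and angle between lens's own z axis and vertical below 0.06 rad and contact force between the fingers and lens below 0.1 N and horizontal distance between ring and pot above 0.03 m), for 0.2 s.
2. the ring is down over the lens with its lugs past the thread ridges (z of ring in the frame of pot_mouth below -0.008 m and horizontal distance between ring and pot_mouth below 0.003 m and angle between ring's own z axis and vertical below 0.08 rad), for 0.1 s.
At the end, for the whole second after the job is handed in: Lens dome up, level (0.06 rad), within 2 mm of the mouth's axis, underside at least 5.3 mm below the rim; ring level (0.08 rad), within 3 mm of the axis, lower edge at least 8 mm below the rim, at rest and by itself pressing the lens down with more than 6 N (all of step 2 and z of lens in the frame of pot_mouth below -0.0053 m and horizontal distance between lens and pot_mouth below 0.002 m and angle between lens's own z axis and vertical below 0.06 rad and contact force between ring and lens above 6 N and linear speed of ring below 0.01 m/s); the robot touches nothing.
It fails at once if the ring is over-tightened: it presses the lens with more than 70 N (contact force between ring and lens above 70 N).
It fails at once if the lens is forced against the pot with more than 50 N (contact force between lens and pot above 50 N).
It fails at once if the bottle is pushed away by over 20 mm (distance of tablet_bottle from where it was at the start of the episode above 0.02 m).
It fails at once if the bowl is pushed away by over 20 mm (distance of steel_bowl from where it was at the start of the episode above 0.02 m).
It fails at once if the carton is pushed away by over 20 mm (distance of tea_carton from where it was at the start of the episode above 0.02 m).
It also fails if it takes over 72 s, if anything falls off the work surface, if the arm or the gripper's body presses on something with over 40 N, if the wrist force passes 120 N, or if a joint passes its speed limit or range.

### The arm

A 6-joint arm with a two-finger parallel gripper is mounted at the origin on the work surface. World frame = base frame: x ahead of the robot, y to its left, z up, the work surface at z = 0. Lengths are in mm, angles in rad, forces in N, time in s.
With the tool pointing down it reaches from about 350 to 975 mm from the base axis. Payload 7.1 kg.
Tool frame: the origin (TCP) lies midway between the tips of the shut fingers; the grasp point (between the pads) lies 19 mm behind it (ctrl.grip_depth is the distance from the TCP to the grasp point, in mm); z points along the fingers, y is the line along which they close (so a half turn about z gives the same grasp; the last joint's range is limited). The gripper opens to 88 mm and grips with 3 to 60 N. Pads are 20 mm wide; open, the fingers measure 115 mm over their backs; the gripper's body (75 mm by 178 mm) begins 61 mm behind the grasp point.
Start: joints at [1.293, 0.423, 1.63, -0, 1.089, -0.019], TCP at [159.919, 604.178, 222.675] pointing down, gripper open.
Joint ranges: [-3, 3], [-0.9, 2.11], [0.09, 2.58], [-1.31, 4.45], [0.11, 2.69], [-2.54, 2.54]. Speed limits (rad/s): [2.39, 2.39, 3.01, 3.14, 3.14, 3.14].

### API

Orientations are given as a rotation vector (axis times angle).
In Python, from workcell import ctrl, cams gives the robot as it stands.
- The arm moves only by the tool move_arm, never from a script. Its argument "steps" is a list of rows, each a list of 3 entries, a list of its own where there are three numbers: the shift along the tool's x, y, z in units of 25 mm (1.0 is 25 mm), then the turn about the tool's z in units of 5 degrees (1.0 is 5 degrees), then the closure, from 0 (fully open) to 1 (shut). A call has 1 to 20 rows; each row shifts and turns the commanded pose from where the row before left it, along the tool's axes as they then stand; what a row does not reach is not made up. A row lasts 1/12 s, in which the tool goes at most 41.7 mm and 7.16 degrees, less where a joint would pass 70% of its speed; a pose out of reach is approached as far as the arm can. A call is refused whole if a number of a shift passes 1 or a number of a turn 1, either way. A call with a gripper value outside its range is refused whole. The fingers move at their own pace and stop on an object; the grip force is fixed at half the most. Time passes only in rows, so rows that do not move let the fingers close. It gives the time, the measured TCP pose, the force, the opening and the grip force at its end, in the units of the state.
- ctrl.get_obs(): the state, without advancing time (a new reading comes with each control period).
- cams.get_image(name): name is "side" or "top" or "wrist"; returns a dict with "image" (400x640x3 uint8, red, green, blue), "camera_matrix" (3x3 intrinsics, pixels), "xyz" and "rotation" of the camera in the world; the wrist camera has in their place "mount" (4x4, takes a point from camera to tool coordinates, whose origin is the TCP and whose axes are the flange's). Camera axes: x right, y down, z forward; pixel columns grow to the right and rows downward; lengths in mm; the calibration is good to about 2 mm. A picture is of the moment at which its call begins: read the wrist's pose just before it. There is no depth.
- ctrl.close_job(): hands the job in; it is judged then, once.
Trained networks look in the newest picture that a camera, given by its name, has taken for a name from the list of things; names that differ only in an ending like _2 or _b are one class to them, and where a whole thing is asked for, a point or a joint stands for the part that bears it (a point fixed in the world has none). Each returns a list of dicts, best first, with "p" (0 to 1); they miss things now and then, are a little off and sometimes report something else, mostly with a low value. They report only what shows in the picture. A call takes as long as a camera call.
- cams.boxes_of(camera, thing): "rect" ([centre column, centre row, width, height] in pixels, round what is visible of it).
- cams.cut_out(camera, thing): "pixels" (400x640 bool, what is visible of it) and "rect" ([centre column, centre row, width, height] in pixels, round what is visible of it).
The state is a dict: "t": time; "qpos": joint angles; "qvel": joint speeds; "joint_torque": joint torques, N m; "ee_pos": TCP position; "orientation": TCP orientation; "ft_force": force on the tool from outside, world axes, zero at the start; "moment": the same for the moment, N m; "width": finger opening in mm; "grasp_force": force on a finger pad.
Only numpy, scipy, OpenCV 4.12 (cv2) and the standard library are available. Lean on these libraries where they do the work, as an engineer would, in place of code of your own. Each camera call takes 0.05 s, during which the arm holds its last target. There are 200 camera calls.

## Working session

There is one attempt and no reset: what is moved stays moved. The work goes in short steps, Python scripts to look and compute and a tool call to move; the robot and the scene stay as the last step left them, time stands still between calls to the robot, and variables do not carry over. Pictures are saved under pics/ and viewed, at most 10 in all, crops included, and the job is handed in when it is done.

Besides the shell and the picture viewer there is one more tool, called after ">>>" as name(argument=value, ...) on one line, values as JSON. move_arm: Moves the arm, as the interface text tells. Its arguments: {"type":"object","properties":{"steps":{"type":"array"}},"required":["steps"]}

```bash
ls; mkdir -p pics
cat > h.py <<'E'
import numpy as np, cv2
from scipy.spatial.transform import Rotation as R
from workcell import ctrl, cams
def pose():
    o=ctrl.get_obs(); T=np.eye(4); T[:3,:3]=R.from_rotvec(o['orientation']).as_matrix(); T[:3,3]=o['ee_pos']; return T
def cam(name):
    T=pose() if name=='wrist' else None
    d=cams.get_image(name)
    K=np.array(d['camera_matrix'])
    if name=='wrist': M=T@np.array(d['mount'])
    else:
        M=np.eye(4); r=np.array(d['rotation']); M[:3,:3]=r if r.shape==(3,3) else R.from_rotvec(r).as_matrix(); M[:3,3]=d['xyz']
    return d['image'],K,M
def ray(K,M,u,v):
    r=M[:3,:3]@np.linalg.inv(K)@np.array([u,v,1.]); return M[:3,3],r/np.linalg.norm(r)
def atz(K,M,u,v,z):
    o,r=ray(K,M,u,v); return o+r*(z-o[2])/r[2]
def proj(K,M,p):
    c=np.linalg.inv(M)@np.append(p,1); q=K@c[:3]; return q[:2]/q[2]
def tri(rs):
    A=sum(np.eye(3)-np.outer(r,r) for o,r in rs); b=sum((np.eye(3)-np.outer(r,r))@o for o,r in rs); return np.linalg.solve(A,b)
E
python3 - <<'E'
from h import *
np.set_printoptions(precision=2,suppress=True)
print(ctrl.get_obs()); print(pose())
ims=[]
for n in ['side','top','wrist']:
    im,K,M=cam(n); cv2.imwrite(f'pics/{n}0.png',im[:,:,::-1]); print(n,K.tolist()); print(M)
    for t in ['pot','lens','ring','tablet_bottle','steel_bowl','tea_carton']:
        print(t,[(round(b['p'],2),np.round(b['rect'],1).tolist()) for b in cams.boxes_of(n,t)[:2]])
a=cv2.imread('pics/side0.png');b=cv2.imread('pics/top0.png')
cv2.imwrite('pics/v1.png',cv2.resize(np.vstack([a,b]),(480*1,600)))
E
```

```text
pics
{'t': 0.0, 'qpos': array([ 1.29,  0.42,  1.63, -0.  ,  1.09, -0.02]), 'qvel': array([ 0., -0.,  0., -0.,  0.,  0.]), 'joint_torque': array([ -0.  , -54.46, -27.37,   0.06,   0.02,  -0.  ]), 'ee_pos': array([159.78, 603.67, 221.94]), 'orientation': array([-0.41, -3.12,  0.  ]), 'ft_force': array([ 0.34,  0.18, -0.2 ]), 'moment': array([-0.01,  0.01, -0.02]), 'grasp_force': 0.0, 'width': 87.72136366040789}
[[ -0.97   0.26  -0.   159.78]
 [  0.26   0.97  -0.   603.67]
 [  0.    -0.    -1.   221.94]
 [  0.     0.     0.     1.  ]]
side [[403.70273031010663, 0.0, 312.9709896660256], [0.0, 403.70273031010663, 194.88568308721446], [0.0, 0.0, 1.0]]
[[   0.7    -0.54    0.47  180.99]
 [  -0.72   -0.52    0.46 -391.32]
 [  -0.     -0.66   -0.75  755.19]
 [   0.      0.      0.      1.  ]]
pot [(0.6, [287.2, 251.9, 62.7, 57.1])]
lens [(0.73, [409.0, 225.3, 41.8, 34.2]), (0.63, [381.7, 289.7, 20.8, 22.2])]
ring [(0.91, [260.4, 180.2, 23.1, 20.3])]
tablet_bottle [(0.88, [317.6, 153.0, 16.9, 34.8])]
steel_bowl [(0.85, [408.8, 224.8, 42.7, 37.6])]
tea_carton [(0.71, [372.3, 176.8, 33.6, 40.6])]
top [[427.60251999535274, 0.0, 322.61239661935247], [0.0, 427.60251999535274, 200.48669103291545], [0.0, 0.0, 1.0]]
[[  -0.02   -0.99    0.14  480.61]
 [  -1.      0.02    0.02    5.86]
 [  -0.03   -0.14   -0.99 1013.73]
 [   0.      0.      0.      1.  ]]
pot [(0.77, [338.9, 252.3, 58.9, 53.7])]
lens [(0.8, [426.1, 225.8, 16.5, 14.3])]
ring [(0.88, [255.1, 218.6, 22.9, 26.9])]
tablet_bottle [(0.69, [272.3, 149.4, 18.6, 16.9])]
steel_bowl [(0.64, [403.9, 156.5, 46.9, 43.4])]
tea_carton [(0.64, [337.9, 133.9, 38.1, 33.9])]
wrist [[344.31281415905363, 0.0, 318.12973938017814], [0.0, 344.31281415905363, 193.29364311339273], [0.0, 0.0, 1.0]]
[[  0.26   0.93   0.26  87.77]
 [  0.97  -0.25  -0.07 622.  ]
 [  0.     0.27  -0.96 385.28]
 [  0.     0.     0.     1.  ]]
pot []
lens []
ring []
tablet_bottle []
steel_bowl []
tea_carton []
```

View pics/top0.png

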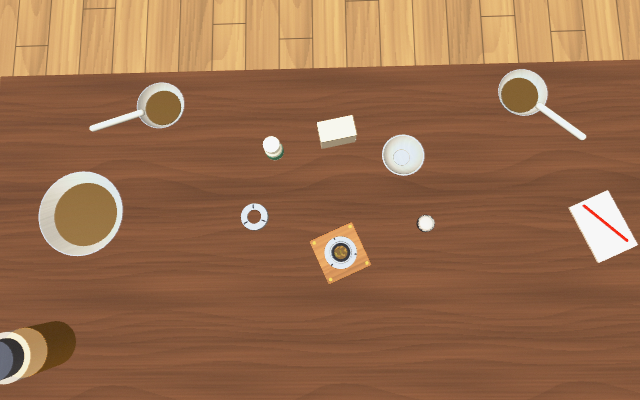

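The top view shows the pot at (340,252), ring at (254,217), lens at (426,223), bowl at (403,155), bottle at (273,148) and carton at (337,132).

Run:
```python
from h import *
np.set_printoptions(precision=1,suppress=True)
it,Kt,Mt=cam('top'); is_,Ks,Ms=cam('side')
for n,t,s in [('lens',(426.1,224),(381.7,289.7)),('ring',(254.5,217),(260.4,180.2)),('pot',(339,252),(287.2,251.9)),('bowl',(403.9,156.5),(408.8,224.8)),('bottle',(272.3,149.4),(317.6,153)),('carton',(337.9,133.9),(372.3,176.8))]:
    print(n,tri([ray(Kt,Mt,*t),ray(Ks,Ms,*s)]),atz(Kt,Mt,*t,12))
print(ctrl.get_obs()['t'], ctrl.grip_depth)
d=cams.get_image('wrist');print(d['mount'])
```

```text
lens [ 561.8 -212.5    6.9] [ 560.3 -210.4   12. ]
ring [584.8 189.6  18.8] [584.2 191.8  12. ]
pot [497.2  -4.8  -2.5] [498.8  -6.   12. ]
bowl [ 719.  -163.3   31.2] [ 722.7 -165.6   12. ]
bottle [743.7 144.8  33.9] [747.3 149.7  12. ]
carton [778.2 -10.6  30.8] [782.1  -9.3  12. ]
1.15 18.700000000000003
[[   0.    -1.    -0.3   74.3]
 [   1.     0.     0.    -1.2]
 [  -0.    -0.3    1.  -162.6]
 [   0.     0.     0.     1. ]]
```

>>> move_arm(steps=[[[0, 0, 0], 1, 0], [[0, 0, 0], 1, 0], [[0, 0, 0], 1, 0], [[0, 0, 0], 1, 0], [[0, 0, 0], 1, 0], [[0, 0, 0], 1, 0], [[0, 0, 0], 1, 0], [[0, 0, 0], 1, 0], [[0, 0, 0], 1, 0], [[0, 0, 0], 1, 0], [[0, 0, 0], 1, 0], [[0, 0, 0], 1, 0], [[0, 0, 0], 1, 0], [[0, 0, 0], 1, 0], [[0, 0, 0], 1, 0]])

```text
t: 2.45
ee_pos: [159.9, 604.2, 222.7]
orientation: [-2.223, -2.22, -0.0]
ft_force: [0.5, 0.1, 0.2]
width: 88.0
grasp_force: 0.0
```

>>> move_arm(steps=[[[-0.97, 1, 0.17], 0, 0], [[-0.97, 1, 0.17], 0, 0], [[-0.97, 1, 0.17], 0, 0], [[-0.97, 1, 0.17], 0, 0], [[-0.97, 1, 0.17], 0, 0], [[-0.97, 1, 0.17], 0, 0], [[-0.97, 1, 0.17], 0, 0], [[-0.97, 1, 0.17], 0, 0], [[-0.97, 1, 0.17], 0, 0], [[-0.97, 1, 0.17], 0, 0], [[-0.97, 1, 0.17], 0, 0], [[-0.97, 1, 0.17], 0, 0], [[-0.97, 1, 0.17], 0, 0], [[-0.97, 1, 0.17], 0, 0], [[-0.97, 1, 0.17], 0, 0], [[-0.97, 1, 0.17], 0, 0], [[-0.97, 1, 0.17], 0, 0], [[0, 0, 0], 0, 0], [[0, 0, 0], 0, 0], [[0, 0, 0], 0, 0]])

```text
t: 4.12
ee_pos: [585.6, 193.3, 150.2]
orientation: [-2.218, -2.224, 0.001]
ft_force: [-0.5, -1.1, 0.7]
width: 87.9
grasp_force: 0.0
```

Run:
```python
from h import *
np.set_printoptions(precision=2,suppress=True)
o=ctrl.get_obs();print(o['t'],o['qpos']);print(pose())
im,K,M=cam('wrist'); cv2.imwrite('pics/ring1.png',im[:,:,::-1]); np.savez('ring1',im=im,K=K,M=M)
for b in cams.cut_out('wrist','ring')[:2]:
    m=b['pixels']; print(b['p'],b['rect']); u,v=b['rect'][:2]; print(atz(K,M,u,v,12)); np.save('ringmask1',m)
    break
```

```text
4.1167 [0.3  0.5  1.7  0.   0.95 0.3 ]
[[ -0.     1.    -0.   585.62]
 [  1.     0.     0.   193.29]
 [  0.    -0.    -1.   150.22]
 [  0.     0.     0.     1.  ]]
0.55 [320.5, 183.1, 74.3, 71.4]
[587.51 191.33  12.  ]
```

View pics/ring1.png

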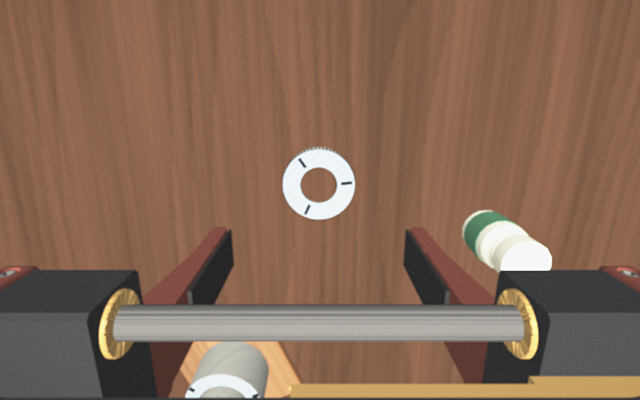

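Ring sits at about (319,184), with dashes at (302,162), (346,183) and (307,210); the bottle is to the right and the pot at bottom left. I'll rectify onto its top plane to get the centre and dash angles.

```bash
cat >> h.py <<'E'
def rectify(im,K,M,c,z,half=45,s=8):
    # picture of plane z: column = (x-c0+half)*s, row = (c1+half-y)*s  (x right, y up)
    n=2*half*s; W=np.array([[c[0]-half,c[1]+half],[c[0]+half,c[1]+half],[c[0]+half,c[1]-half],[c[0]-half,c[1]-half]])
    px=np.float32([proj(K,M,np.append(w,z)) for w in W])
    H=cv2.getPerspectiveTransform(px,np.float32([[0,0],[n,0],[n,n],[0,n]]))
    return cv2.warpPerspective(im,H,(n,n),flags=cv2.INTER_CUBIC)
def toworld(c,u,v,half=45,s=8): return np.array([c[0]-half+u/s,c[1]+half-v/s])
E
python3 - <<'E'
from h import *
np.set_printoptions(precision=2,suppress=True)
d=np.load('ring1.npz'); c=np.array([586.5,191.5])
g=rectify(d['im'],d['K'],d['M'],c,19.)
cv2.imwrite('pics/r1.png',g[:,:,::-1])
hsv=cv2.cvtColor(g,cv2.COLOR_RGB2HSV); b=((hsv[...,2]>165)&(hsv[...,1]<70)).astype(np.uint8)
n,l,st,ce=cv2.connectedComponentsWithStats(b); i=1+np.argmax(st[1:,4]); m=(l==i).astype(np.uint8)
m=cv2.morphologyEx(m,cv2.MORPH_CLOSE,np.ones((25,25)))
cn,h=cv2.findContours(m,cv2.RETR_CCOMP,cv2.CHAIN_APPROX_NONE)
for k in cn:
    if len(k)>200: 
        e=cv2.fitEllipse(k); print(toworld(c,*e[0]),np.array(e[1])/8)
        C=e[0] if max(e[1])/8>50 else None
        if C is not None: C0=C
yy,xx=np.mgrid[:720,:720]; 
for CC in [C0]:
    r=np.hypot(xx-CC[0],yy-CC[1])/8; a=np.degrees(np.arctan2(CC[1]-yy,xx-CC[0]))
    sel=(r>21)&(r<28)
    v=hsv[...,2].astype(float)
    w=np.where(sel&(v<130),1,0); n,l,st,ce=cv2.connectedComponentsWithStats(w.astype(np.uint8))
    for j in range(1,n):
        if st[j,4]>40: print(st[j,4],np.degrees(np.arctan2(CC[1]-ce[j][1],ce[j][0]-CC[0])))
E
```

```text
[585.55 191.63] [63.74 65.2 ]
[585.53 191.56] [31.17 31.87]
716 126.12914000761374
760 4.252106363566786
667 -114.13838347171266
```

>>> move_arm(steps=[[[-1, -0.44, -0.4], 0, 0], [[-1, -0.44, -0.4], 0, 0], [[-1, -0.44, -0.4], 0, 0], [[-1, -0.44, -0.4], 0, 0], [[-1, -0.44, -0.4], 0, 0], [[-1, -0.44, -0.4], 0, 0], [[-1, -0.44, -0.4], 0, 0], [[-1, -0.44, -0.4], 0, 0], [[0, 0, 0], 0, 0], [[0, 0, 0], 0, 0], [[0, 0, 0], 0, 0]])

```text
t: 5.13
ee_pos: [498.7, -6.1, 230.7]
orientation: [2.217, 2.225, 0.001]
ft_force: [-0.3, 0.7, 0.1]
width: 87.5
grasp_force: 0.0
```

Run:
```python
from h import *
np.set_printoptions(precision=2,suppress=True)
o=ctrl.get_obs();print(o['t'],o['qpos'],o['ee_pos'])
im,K,M=cam('wrist'); np.savez('pot1',im=im,K=K,M=M)
g=rectify(im,K,M,[498.,-5.],82.); cv2.imwrite('pics/p1.png',np.hstack([cv2.resize(g,(400,400))[:,:,::-1],im[:,120:520,::-1]]))
```

```text
5.1333 [-0.04  0.23  1.9   0.    1.02 -0.04] [498.72  -6.1  230.65]
```

View pics/p1.png

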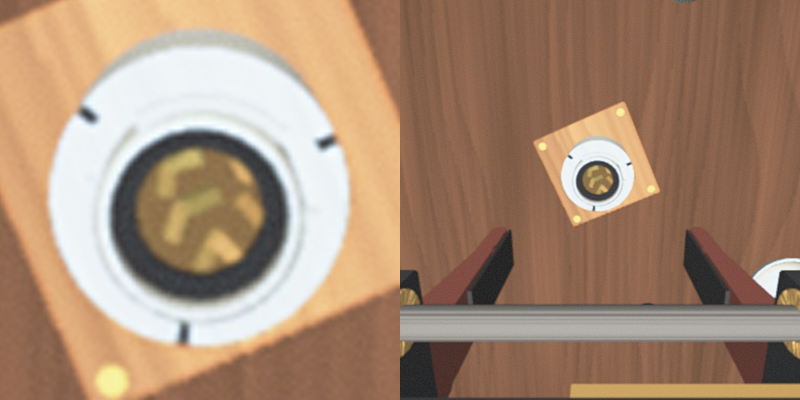

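The rectified view shows the neck bore as a dark gasket ring at (198,213), and bars at (88,115), (328,142) and (184,334), on the shoulder.

```bash
cat > pot.py <<'E'
from h import *
import sys
np.set_printoptions(precision=2,suppress=True)
d=np.load(sys.argv[1]); c=np.array([498.,-5.])
yy,xx=np.mgrid[:720,:720]
def comp(b,CC=None):
    n,l,st,ce=cv2.connectedComponentsWithStats(b.astype(np.uint8)); return n,l,st,ce
for z in (60.,82.,75.):
    g=rectify(d['im'],d['K'],d['M'],c,z); hsv=cv2.cvtColor(g,cv2.COLOR_RGB2HSV); v=hsv[...,2].astype(int); s=hsv[...,1]
    if z==60.:
        b=cv2.morphologyEx(((v>185)&(s<60)).astype(np.uint8),cv2.MORPH_CLOSE,np.ones((25,25)))
        n,l,st,ce=comp(b); i=1+np.argmax(st[1:,4]); k=max(cv2.findContours((l==i).astype(np.uint8),cv2.RETR_EXTERNAL,cv2.CHAIN_APPROX_NONE)[0],key=len)
        # robust: lower half of the body outline
        e=cv2.fitEllipse(cv2.convexHull(k)); print('body60',toworld(c,*e[0]),np.array(e[1])/8); C=np.array(e[0])
        r=np.hypot(xx-C[0],yy-C[1])/8
        n,l,st,ce=comp((r>27)&(r<35)&(v<120))
        for j in range(1,n):
            if st[j,4]>60: print('bar',st[j,4],np.degrees(np.arctan2(C[1]-ce[j][1],ce[j][0]-C[0])), np.hypot(*(ce[j]-C))/8, toworld(c,*ce[j]))
    else:
        n,l,st,ce=comp((v<100)&(s<110)); i=1+np.argmax(st[1:,4])
        k=max(cv2.findContours((l==i).astype(np.uint8),cv2.RETR_EXTERNAL,cv2.CHAIN_APPROX_NONE)[0],key=len)
        e=cv2.fitEllipse(cv2.convexHull(k)); print('dark',z,toworld(c,*e[0]),np.array(e[1])/8)
        if z==82.:
            b=cv2.morphologyEx((v>225).astype(np.uint8),cv2.MORPH_OPEN,np.ones((3,3)))
E
python3 pot.py pot1.npz
python3 - <<'E'
from h import *
_,_,_=cam('wrist')
for b in cams.cut_out('wrist','pot')[:2]: print(b['p'],b['rect'])
for b in cams.boxes_of('wrist','pot_mouth')[:2]: print(b)
E
```

```text
body60 [497.7   -7.69] [72.36 76.44]
bar 328 145.92765334532962 32.437257695546435 [470.83  10.48]
bar 319 20.51670289363957 32.822385150355544 [528.44   3.81]
bar 157 -95.95615175234578 34.01461809085409 [494.17 -41.52]
dark 82.0 [497.77  -8.52] [37.64 39.  ]
dark 75.0 [497.76 -10.23] [38.5  39.89]
0.82 [318.2, 163.8, 126.3, 127.3]
{'rect': [317.3, 163.8, 128.0, 127.4], 'p': 0.85}
```

>>> move_arm(steps=[[[-1, 0.3, 0.4], 0, 0], [[-1, 0.3, 0.4], 0, 0], [[-1, 0.3, 0.4], 0, 0], [[-1, 0.3, 0.4], 0, 0], [[-1, 0.3, 0.4], 0, 0], [[-1, 0.3, 0.4], 0, 0], [[-1, 0.3, 0.4], 0, 0], [[-1, 0.3, 0.4], 0, 0], [[0, 0, 0], 0, 0], [[0, 0, 0], 0, 0], [[0, 0, 0], 0, 0]])

```text
t: 6.25
ee_pos: [559.1, -206.0, 149.9]
orientation: [-2.217, -2.224, 0.001]
ft_force: [-0.2, -0.5, -0.5]
width: 88.0
grasp_force: 0.0
```

Run:
```python
from h import *
np.set_printoptions(precision=2,suppress=True)
o=ctrl.get_obs();print(o['t'],o['qpos'],o['ee_pos'])
im,K,M=cam('wrist'); np.savez('lens1',im=im,K=K,M=M)
for b in cams.cut_out('wrist','lens')[:2]: print(b['p'],b['rect'])
g=rectify(im,K,M,[561.,-211.],12.); cv2.imwrite('pics/l1.png',np.hstack([cv2.resize(g,(400,400))[:,:,::-1],im[:,120:520,::-1]]))
```

```text
6.25 [-0.37  0.47  1.75  0.    0.92 -0.38] [ 559.13 -205.99  149.95]
0.76 [323.1, 185.3, 45.0, 43.5]
```

View pics/l1.png

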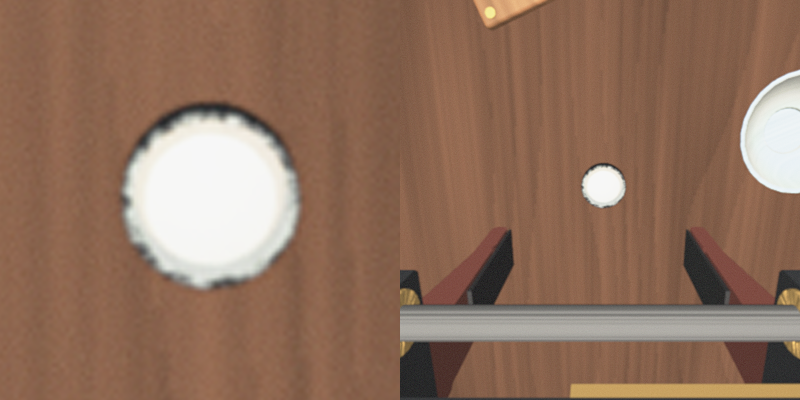

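The lens is dome up at wrist pixel (323,185); the bowl is well clear on the right. I'll refine all centres by matching known circles to the image gradients.

```bash
cat >> h.py <<'E'
from scipy.ndimage import map_coordinates, gaussian_filter
from scipy.optimize import minimize
def circ(f,c,z,Rr,sign=1,rng=4,free=False):
    """radial-contrast circle fit on plane z; sign=+1: inside brighter"""
    d=np.load(f); v=d['im'].astype(float).mean(2); v=gaussian_filter(v,0.7); a=np.linspace(0,2*np.pi,180,endpoint=False)
    Mi=np.linalg.inv(d['M'])
    def samp(cx,cy,r):
        P=np.c_[cx+r*np.cos(a),cy+r*np.sin(a),np.full(a.size,z),np.ones(a.size)]@Mi.T
        q=P[:,:3]@d['K'].T; return map_coordinates(v,[q[:,1]/q[:,2],q[:,0]/q[:,2]],order=1)
    def cost(p):
        r=p[2] if free else Rr
        return -np.mean(np.clip(sign*(samp(p[0],p[1],r-1)-samp(p[0],p[1],r+1)),-20,60))
    g=[(cost([c[0]+i,c[1]+j,Rr]),i,j) for i in np.arange(-rng,rng+.1,1) for j in np.arange(-rng,rng+.1,1)]
    _,i,j=min(g); x0=[c[0]+i,c[1]+j]+([Rr] if free else [])
    r=minimize(cost,x0,method='Nelder-Mead',options=dict(initial_simplex=None,xatol=.02)); return r.x,r.fun
E
python3 - <<'E'
from h import *
np.set_printoptions(precision=2,suppress=True)
print('ring',circ('ring1.npz',[585.5,191.6],19,31,1,free=True),circ('ring1.npz',[585.5,191.6],19,16.5,-1,free=True))
for z,R_ in [(12,20),(12,19),(16,14.5),(0,20)]:
    print('lens',z,circ('lens1.npz',[563.5,-209.4],z,R_,1,free=True))
P=[497.7,-9.5]
print('body',circ('pot1.npz',P,60,36,1,free=True)); 
print('bore',circ('pot1.npz',P,82,20.8,-1,free=True)); print('gask in',circ('pot1.npz',P,75,15,1,free=True))
print('foot?')
d=np.load('pot1.npz');c=np.array([498.,-5.]);g=rectify(d['im'],d['K'],d['M'],c,60.);v=g.astype(float).mean(2)
b=circ('pot1.npz',P,60,36,1)[0]
yy,xx=np.mgrid[:720,:720];C=np.array([(b[0]-c[0]+45)*8,(c[1]+45-b[1])*8]);r=np.hypot(xx-C[0],yy-C[1])/8
n,l,st,ce=cv2.connectedComponentsWithStats(((r>27)&(r<34.5)&(v<130)).astype(np.uint8))
for j in range(1,n):
    if st[j,4]>60: print('bar',st[j,4],np.degrees(np.arctan2(C[1]-ce[j][1],ce[j][0]-C[0])),np.hypot(*(ce[j]-C))/8,toworld(c,*ce[j]))
E
```

```text
ring (array([585.5 , 191.6 ,  31.78]), np.float64(-60.0)) (array([585.5, 191.6,  16.5]), np.float64(-60.0))
lens 12 (array([ 563.28, -210.43,   19.18]), np.float64(-59.821579864439585))
lens 12 (array([ 563.28, -210.44,   19.18]), np.float64(-59.82163119502791))
lens 16 (array([ 563.23, -209.4 ,   18.93]), np.float64(-59.86664996258474))
lens 0 (array([ 563.53, -213.64,   19.88]), np.float64(-59.645396320061565))
body (array([497.73,  -9.2 ,  36.1 ]), np.float64(-42.11298861551021))
bore (array([497.7 ,  -8.71,  20.8 ]), np.float64(-60.0))
gask in (array([497.88,  -8.91,  14.21]), np.float64(-43.261675922713344))
foot?
bar 369 143.79810596108163 32.96833921314682 [471.1  10.3]
bar 349 22.898275170654653 33.03948386943328 [528.14   3.68]
bar 333 -96.27578566665478 32.95193150860353 [494.1  -41.93]
```

>>> move_arm(steps=[[[-0.09, 0.085, 1], 0, 0], [[-0.09, 0.085, 1], 0, 0], [[0, 0, 1], 0, 0], [[0, 0, 0.8], 0, 0], [[0, 0, 0], 0, 0], [[0, 0, 0], 0, 0], [[0, 0, 0], 0, 0]])

```text
t: 6.93
ee_pos: [564.5, -211.1, 56.8]
orientation: [2.216, 2.225, 0.001]
ft_force: [-0.1, -0.1, 0.2]
width: 87.8
grasp_force: 0.0
```

Run:
```python
from h import *
np.set_printoptions(precision=2,suppress=True)
print(ctrl.get_obs()['ee_pos'])
im,K,M=cam('wrist'); np.savez('lens2',im=im,K=K,M=M)
cv2.imwrite('pics/lens2.png',im[:,:,::-1])
for z in (16,12,8,0): print(z,circ('lens1.npz',[563.3,-210.4],z,19.2,1,free=True)[0],circ('lens2.npz',[563.3,-210.4],z,19.2,1,free=True)[0])
```

```text
[ 564.47 -211.06   56.8 ]
16 [ 563.23 -209.4    18.93] [ 563.33 -209.36   18.7 ]
12 [ 563.29 -210.44   19.17] [ 563.26 -210.71   19.18]
8 [ 563.35 -211.48   19.42] [ 563.18 -212.06   19.66]
0 [ 563.53 -213.64   19.88] [ 563.1  -214.93   20.44]
```

View pics/lens2.png

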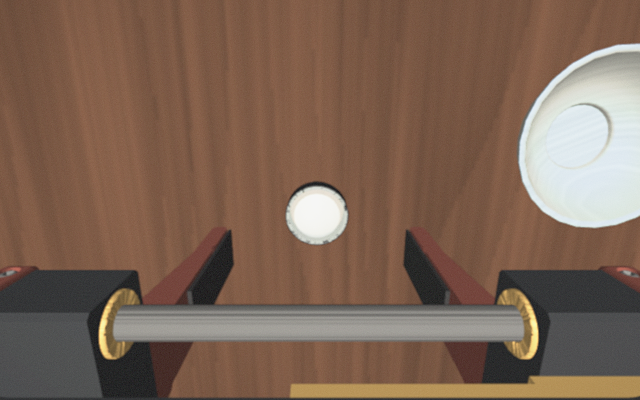

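>>> move_arm(steps=[[[0.02, -0.05, 0.9], 0, 0], [[0, 0, 0.6], 0, 0], [[0, 0, 0.43], 0, 0], [[0, 0, 0], 0, 0], [[0, 0, 0], 0, 0]])

```text
t: 7.4
ee_pos: [562.7, -210.9, 7.7]
orientation: [2.218, 2.225, 0.0]
ft_force: [0.3, 0.1, -0.0]
width: 87.9
grasp_force: 0.0
```

>>> move_arm(steps=[[[0, 0, 0], 0, 0.3], [[0, 0, 0], 0, 0.4], [[0, 0, 0], 0, 0.45], [[0, 0, 0], 0, 0.5], [[0, 0, 0], 0, 0.55], [[0, 0, 0], 0, 0.65], [[0, 0, 0], 0, 0.65], [[0, 0, 0], 0, 0.65], [[0, 0, 0], 0, 0.65]])

```text
t: 8.15
ee_pos: [562.4, -210.9, 7.2]
orientation: [2.218, 2.225, 0.0]
ft_force: [-0.2, -0.7, 0.5]
width: 37.5
grasp_force: 30.0
```

>>> move_arm(steps=[[[0, 0, -0.5], 0, 0.65], [[0, 0, -1], 0, 0.65], [[0, 0, -1], 0, 0.65], [[0, 0, -1], 0, 0.65], [[0, 0, -1], 0, 0.65], [[0, 0, -0.5], 0, 0.65], [[0, 0, 0], 0, 0.65], [[0, 0, 0], 0, 0.65], [[0, 0, 0], 0, 0.65]])

```text
t: 8.9
ee_pos: [561.5, -210.5, 131.0]
orientation: [-2.217, -2.223, 0.001]
ft_force: [0.2, 0.3, -0.9]
width: 38.2
grasp_force: 30.0
```

Run:
```python
from h import *
np.set_printoptions(precision=2,suppress=True)
o=ctrl.get_obs();print(o['ee_pos'],o['width'],o['grasp_force'],o['ft_force'],o['moment'])
im,K,M=cam('wrist'); np.savez('hand1',im=im,K=K,M=M)
cv2.imwrite('pics/hand1.png',cv2.resize(im[190:330,200:440,::-1],(720,420),interpolation=cv2.INTER_CUBIC))
```

```text
[ 561.47 -210.54  131.02] 38.15605562174507 29.999848902225494 [ 0.22  0.29 -0.92] [-0.05  0.08 -0.  ]
```

View pics/hand1.png

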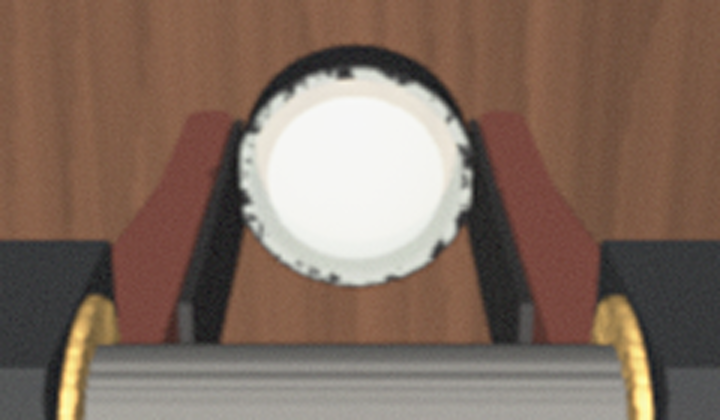

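The lens is gripped level between the pads, centred at about pixel (318,247).

Run:
```python
from h import *
np.set_printoptions(precision=2,suppress=True)
d=np.load('hand1.npz')
for z in (134,136,138): print(z,circ('hand1.npz',[562,-210],z,19.2,1,free=True))
print(d['M'][:3,3])
print(np.mean([ctrl.get_obs()['ee_pos'] for _ in range(5)],0), ctrl.get_obs()['t'])
```

```text
134 (array([ 561.06, -211.57,   19.21]), np.float64(-59.985699858100794))
136 (array([ 561.06, -210.6 ,   18.94]), np.float64(-59.99480601972642))
138 (array([ 561.06, -209.67,   18.68]), np.float64(-60.0))
[ 561.41 -137.38  293.65]
[ 561.3  -210.47  130.64] 8.95
```

>>> move_arm(steps=[[[0.9, -0.28, 0], 0, 0.65], [[0.9, -0.28, 0], 0, 0.65], [[0.9, -0.28, 0], 0, 0.65], [[0.9, -0.28, 0], 0, 0.65], [[0.9, -0.28, 0], 0, 0.65], [[0.9, -0.28, 0], 0, 0.65], [[0.9, -0.28, 0], 0, 0.65], [[0.9, -0.28, 0], 0, 0.65], [[0.88, -0.3, 0.2], 0, 0.65], [[0, 0, 0.8], 0, 0.65], [[0, 0, 0], 0, 0.65], [[0, 0, 0], 0, 0.65], [[0, 0, 0], 0, 0.65]])

```text
t: 10.03
ee_pos: [498.2, -9.4, 106.8]
orientation: [-2.218, -2.224, 0.001]
ft_force: [0.2, 0.3, -0.8]
width: 37.9
grasp_force: 30.0
```

```bash
cat > look.py <<'E'
from h import *
import sys
np.set_printoptions(precision=2,suppress=True)
f=sys.argv[1]; o=ctrl.get_obs(); print(o['t'],o['ee_pos'],o['width'],o['ft_force'])
im,K,M=cam('wrist'); np.savez(f,im=im,K=K,M=M)
cv2.imwrite(f'pics/{f}.png',cv2.resize(im[150:330,200:440,::-1],(720,540),interpolation=cv2.INTER_CUBIC))
z=M[2,3]-162.6
zt=pose()[2,3]
print('body',circ(f+'.npz',[497.7,-9],60,36,1,rng=3))
for h in (4.5,5): print('lens',circ(f+'.npz',[497.7,-9],zt+h,19.2,1,rng=3))
E
python3 look.py place1
```

```text
10.0333 [498.2   -9.42 106.85] 37.92747116197968 [ 0.2   0.31 -0.76]
body (array([497.7 ,  -9.24]), np.float64(-31.807267455147993))
lens (array([498.39,  -9.29]), np.float64(-59.39196100192233))
lens (array([498.34,  -9.02]), np.float64(-58.95612118389104))
```

View pics/place1.png

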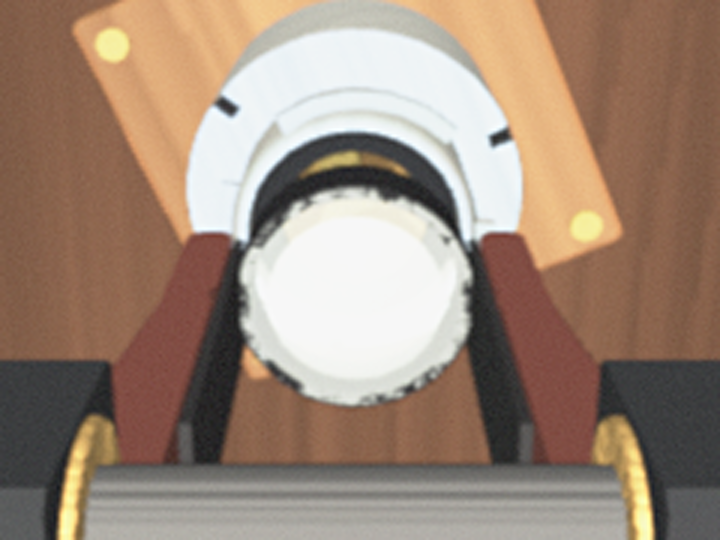

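The lens hangs just above the bore, 0.65 mm off in x; correcting and lowering gently.

>>> move_arm(steps=[[[0, -0.024, 0.4], 0, 0.65], [[0, 0, 0.3], 0, 0.65], [[0, 0, 0.08], 0, 0.65], [[0, 0, 0.05], 0, 0.65], [[0, 0, 0], 0, 0.65]])

```text
t: 10.5
ee_pos: [497.4, -9.2, 86.0]
orientation: [-2.218, -2.224, 0.001]
ft_force: [-0.6, -0.8, -1.4]
width: 37.4
grasp_force: 30.0
```

>>> move_arm(steps=[[[0, 0, 0.03], 0, 0.65], [[0, 0, 0.03], 0, 0.65], [[0, 0, 0], 0, 0.65]])

```text
t: 10.75
ee_pos: [497.8, -9.0, 85.0]
orientation: [2.218, 2.225, 0.0]
ft_force: [-0.0, 0.2, -0.4]
width: 37.9
grasp_force: 30.0
```

>>> move_arm(steps=[[[0, 0, 0.03], 0, 0.65], [[0, 0, 0.03], 0, 0.65], [[0, 0, 0], 0, 0.65]])

```text
t: 11.0
ee_pos: [497.7, -9.0, 83.4]
orientation: [2.218, 2.225, 0.0]
ft_force: [-0.2, 0.3, -1.2]
width: 37.6
grasp_force: 30.0
```

>>> move_arm(steps=[[[0, 0, 0.02], 0, 0.65], [[0, 0, 0], 0, 0.65]])

```text
t: 11.17
ee_pos: [497.7, -9.0, 83.3]
orientation: [-2.218, -2.225, 0.0]
ft_force: [-1.5, 1.0, 5.2]
width: 38.0
grasp_force: 30.0
```

>>> move_arm(steps=[[[0, 0, 0], 0, 0.55], [[0, 0, 0], 0, 0.5], [[0, 0, 0], 0, 0.4], [[0, 0, 0], 0, 0.2], [[0, 0, 0], 0, 0], [[0, 0, -0.2], 0, 0], [[0, 0, -1], 0, 0], [[0, 0, -1], 0, 0], [[0, 0, -1], 0, 0], [[0, 0, -1], 0, 0], [[0, 0, -1], 0, 0], [[0, 0, 0], 0, 0], [[0, 0, 0], 0, 0], [[0, 0, 0], 0, 0]])

```text
t: 12.33
ee_pos: [497.2, -9.0, 212.6]
orientation: [-2.218, -2.225, 0.001]
ft_force: [0.9, 0.1, 0.1]
width: 87.5
grasp_force: 0.0
```

Run:
```python
from h import *
np.set_printoptions(precision=2,suppress=True)
f='seat1'
im,K,M=cam('wrist'); np.savez(f,im=im,K=K,M=M)
cv2.imwrite(f'pics/{f}.png',cv2.resize(im[100:250,220:420,::-1],(720,540),interpolation=cv2.INTER_CUBIC))
print(pose()[:3,3],'body',circ(f+'.npz',[497.7,-9],60,36,1,rng=3))
for z in (85.7,87,88.3,94): print('lens',z,circ(f+'.npz',[497.7,-9],z,19.2,1,rng=3,free=True))
```

```text
[496.83  -9.03 212.03] body (array([497.74,  -9.24]), np.float64(-44.45339250288971))
lens 85.7 (array([497.47,  -9.38,  18.7 ]), np.float64(-31.688067770043485))
lens 87 (array([497.47,  -9.05,  18.61]), np.float64(-31.70444245608513))
lens 88.3 (array([497.46,  -8.72,  18.52]), np.float64(-31.720656498725383))
lens 94 (array([497.45,  -7.28,  18.14]), np.float64(-31.78891321292728))
```

View pics/seat1.png

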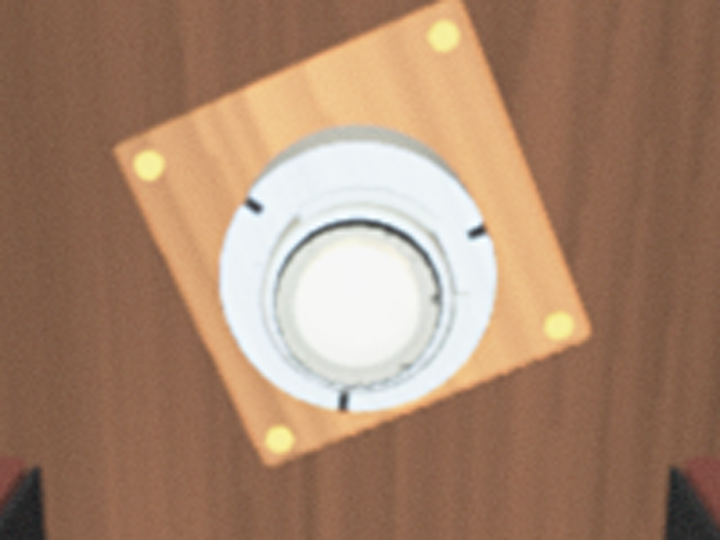

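The lens sits centred in the bore, with a narrow even border. A gentle press with shut fingers will confirm that it is home.

>>> move_arm(steps=[[[0, 0, 0.8], 0, 1], [[0, 0, 0.8], 0, 1], [[0, 0, 0.8], 0, 1], [[0, 0, 0.8], 0, 1], [[0, 0, 0.6], 0, 1], [[0, 0, 0.4], 0, 1], [[0, 0, 0.3], 0, 1], [[0, 0, 0.2], 0, 1], [[0, 0, 0], 0, 1], [[0, 0, 0], 0, 1], [[0, 0, 0], 0, 1]])

```text
t: 13.3
ee_pos: [498.2, -9.1, 96.0]
orientation: [2.218, 2.224, 0.001]
ft_force: [-0.7, -0.0, -0.2]
width: 18.0
grasp_force: 0.0
```

>>> move_arm(steps=[[[0, 0, 0.03], 0, 1], [[0, 0, 0.03], 0, 1], [[0, 0, 0], 0, 1]])

```text
t: 13.55
ee_pos: [497.9, -9.1, 94.3]
orientation: [2.218, 2.224, 0.001]
ft_force: [-0.5, 0.5, -0.5]
width: 1.1
grasp_force: 0.0
```

>>> move_arm(steps=[[[0, 0, 0.02], 0, 1], [[0, 0, 0], 0, 1]])

```text
t: 13.72
ee_pos: [497.7, -9.1, 93.5]
orientation: [2.218, 2.225, 0.0]
ft_force: [0.3, 0.1, 0.5]
width: 0.6
grasp_force: 0.0
```

>>> move_arm(steps=[[[0, 0, 0.02], 0, 1], [[0, 0, 0.02], 0, 1], [[0, 0, 0], 0, 1]])

```text
t: 13.97
ee_pos: [497.6, -9.1, 92.3]
orientation: [-2.218, -2.225, 0.0]
ft_force: [0.3, -0.1, 0.3]
width: 0.7
grasp_force: 0.0
```

>>> move_arm(steps=[[[0, 0, 0.02], 0, 1], [[0, 0, 0], 0, 1]])

```text
t: 14.13
ee_pos: [497.6, -9.1, 91.8]
orientation: [-2.218, -2.225, 0.0]
ft_force: [-0.4, 0.1, 0.7]
width: 0.5
grasp_force: 0.0
```

>>> move_arm(steps=[[[0, 0, 0.02], 0, 1], [[0, 0, 0], 0, 1]])

```text
t: 14.3
ee_pos: [497.7, -9.1, 91.6]
orientation: [2.218, 2.225, 0.0]
ft_force: [-0.7, 0.3, 2.1]
width: 0.1
grasp_force: 1.1
```

>>> move_arm(steps=[[[0, 0, 0.02], 0, 1], [[0, 0, 0], 0, 1]])

```text
t: 14.47
ee_pos: [497.7, -9.1, 91.5]
orientation: [2.218, 2.225, 0.0]
ft_force: [-2.2, -0.5, 8.9]
width: 0.2
grasp_force: 4.3
```

>>> move_arm(steps=[[[0, 0, 0.01], 0, 1], [[0, 0, 0], 0, 1]])

```text
t: 14.63
ee_pos: [497.7, -9.1, 91.5]
orientation: [2.218, 2.225, 0.0]
ft_force: [-3.4, 0.8, 12.0]
width: 0.5
grasp_force: 5.7
```

The dome top is at 91.5 mm and force builds up sharply there, so the lens is home with its underside about 6.5 mm below the rim. Next is the ring.

>>> move_arm(steps=[[[0, 0, -1], 0, 1], [[0, 0, -1], 0, 0], [[0.95, 0.4, -1], 0, 0], [[0.95, 0.4, 0], 0, 0], [[0.95, 0.4, 0], 0, 0], [[0.95, 0.4, 0], 0, 0], [[0.95, 0.4, 0], 0, 0], [[0.95, 0.4, 0], 0, 0], [[0.95, 0.4, 0.5], 0, 0], [[0.95, 0.4, 0.9], 0, 0], [[0.4, 0.32, 1], 0, 0], [[0, 0, 1], 0, 0], [[0, 0, 0.5], 0, 0], [[0, 0, 0], 0, 0], [[0, 0, 0], 0, 0], [[0, 0, 0], 0, 0]])

```text
t: 15.97
ee_pos: [585.8, 191.0, 69.4]
orientation: [2.218, 2.224, 0.002]
ft_force: [-0.2, 0.3, 0.8]
width: 87.8
grasp_force: 0.0
```

```bash
cat > ringlook.py <<'E'
from h import *
import sys
np.set_printoptions(precision=2,suppress=True)
f=sys.argv[1]; z=float(sys.argv[2]); c=np.array([float(sys.argv[3]),float(sys.argv[4])])
o=ctrl.get_obs(); print(o['t'],o['ee_pos'],o['qpos'])
im,K,M=cam('wrist'); np.savez(f,im=im,K=K,M=M)
for dz in (-4,0,4): print(z+dz,circ(f+'.npz',c,z+dz,16.5,-1,free=True))
C=circ(f+'.npz',c,z,16.5,-1)[0]
g=rectify(im,K,M,C,z).astype(float).mean(2); yy,xx=np.mgrid[:720,:720]; r=np.hypot(xx-360,yy-360)/8
n,l,st,ce=cv2.connectedComponentsWithStats(((r>20)&(r<28)&(g<135)).astype(np.uint8))
for j in range(1,n):
    if st[j,4]>150: print('dash',st[j,4],np.degrees(np.arctan2(360-ce[j][1],ce[j][0]-360)),np.hypot(*(ce[j]-360))/8)
E
python3 ringlook.py ring2 19 585.5 191.6
```

```text
15.9667 [585.75 190.98  69.36] [0.3  0.61 1.73 0.   0.79 0.29]
15.0 (array([585.5, 189.6,  16.5]), np.float64(-60.0))
19.0 (array([585.5, 191.6,  16.5]), np.float64(-60.0))
23.0 (array([585.49, 192.28,  16.01]), np.float64(-60.0))
dash 1072 126.10155323191458 23.97699263489198
dash 1069 3.9785702724169143 24.114944121121603
dash 947 -113.80115257440528 24.297453358761587
```

>>> move_arm(steps=[[[0.01, 0, 0.9], 0, 0], [[0, 0, 0.9], 0, 0], [[0, 0, 0.5], 0, 0], [[0, 0, 0.22], 0, 0], [[0, 0, 0], 0, 0], [[0, 0, 0], 0, 0.15], [[0, 0, 0], 0, 0.2], [[0, 0, 0], 0, 0.25], [[0, 0, 0], 0, 0.3], [[0, 0, 0], 0, 0.4], [[0, 0, 0], 0, 0.4], [[0, 0, 0], 0, 0.4], [[0, 0, 0], 0, 0.4]])

```text
t: 17.1
ee_pos: [585.6, 191.7, 6.0]
orientation: [2.218, 2.224, 0.002]
ft_force: [-1.2, -0.2, 6.1]
width: 62.6
grasp_force: 30.0
```

>>> move_arm(steps=[[[0, 0, -0.5], 0, 0.4], [[0, 0, -1], 0, 0.4], [[0, 0, -1], 0, 0.4], [[0, 0, -1], 0, 0.4], [[-0.5, -0.2, -1], -0.9, 0.4], [[-1, -0.4, -0.5], -0.9, 0.4], [[0, 0, 0], -0.9, 0.4], [[0, 0, 0], -0.92, 0.4], [[0, 0, 0], 0, 0.4], [[0, 0, 0], 0, 0.4]])

```text
t: 17.93
ee_pos: [572.1, 153.2, 130.7]
orientation: [1.844, 2.544, 0.0]
ft_force: [-0.2, 1.1, -0.9]
width: 62.6
grasp_force: 30.0
```

Run:
```python
from h import *
np.set_printoptions(precision=3,suppress=True)
print(pose()); T=pose()
for c in ([497.75,-9.0],):
    d=T[:3,:3].T@(np.array([c[0],c[1],T[2,3]])-T[:3,3]); print('tool delta /25',d/25)
o=ctrl.get_obs(); print(o['qpos'],o['moment'],o['ft_force'],o['width'])
```

```text
[[ -0.311   0.95    0.    572.056]
 [  0.95    0.311   0.    153.167]
 [  0.      0.     -1.    130.688]
 [  0.      0.      0.      1.   ]]
tool delta /25 [-5.24  -4.843 -0.001]
[ 0.241  0.494  1.766  0.     0.882 -0.075] [-0.032  0.028 -0.024] [-0.179  1.079 -0.892] 62.58290151986372
```

>>> move_arm(steps=[[[-0.75, -0.69, 0], 0, 0.4], [[-0.75, -0.69, 0], 0, 0.4], [[-0.75, -0.69, 0], 0, 0.4], [[-0.75, -0.69, 0], 0, 0.4], [[-0.75, -0.69, 0], 0, 0.4], [[-0.75, -0.69, 0], 0, 0.4], [[-0.74, -0.7, 0], 0, 0.4], [[0, 0, 0.6], 0, 0.4], [[0, 0, 0.3], 0, 0.4], [[0, 0, 0], 0, 0.4], [[0, 0, 0], 0, 0.4], [[0, 0, 0], 0, 0.4]])

```text
t: 18.93
ee_pos: [498.8, -8.5, 107.8]
orientation: [1.84, 2.546, 0.0]
ft_force: [0.4, -0.4, -0.6]
width: 62.3
grasp_force: 30.0
```

```bash
python3 ringlook.py hold1 121.2 497.8 -9.2
python3 - <<'E'
from h import *
np.set_printoptions(precision=2,suppress=True)
d=np.load('hold1.npz'); z=pose()[2,3]; print(z)
cv2.imwrite('pics/hold1.png',cv2.resize(d['im'][130:330,180:460,::-1],(784,560),interpolation=cv2.INTER_CUBIC))
print('body',circ('hold1.npz',[497.7,-9],60,36,1,rng=2))
g=rectify(d['im'],d['K'],d['M'],[497.7,-9.],z+13.); v=g.astype(float).mean(2)
hs=cv2.cvtColor(g,cv2.COLOR_RGB2HSV); cv2.imwrite('pics/hold1r.png',g[:,:,::-1])
E
```

```text
18.9333 [498.83  -8.48 107.82] [-0.04  0.42  1.98  0.    0.74 -0.36]
117.2 (array([498.88, -10.39,  17.11]), np.float64(-36.02425915795385))
121.2 (array([498.25,  -8.53,  16.67]), np.float64(-36.058664876115934))
125.2 (array([497.63,  -6.67,  16.25]), np.float64(-36.08413128392528))
dash 1317 143.92885952679552 23.988777539514793
dash 1353 22.33703690658908 23.996852713667344
dash 3101 -80.88287423127115 25.135675012063054
107.94441951730455
body (array([497.47,  -9.39]), np.float64(-39.86415144095403))
```

View pics/hold1.png

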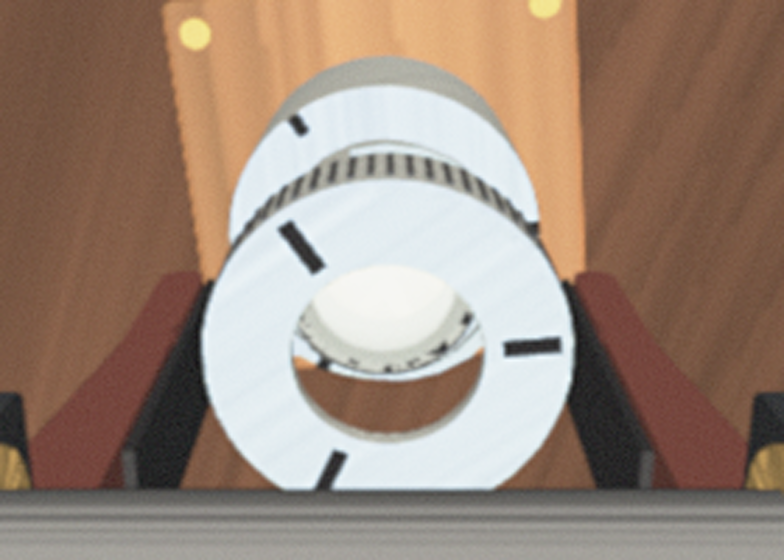

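The ring is held level over the pot, and its dashes line up with the pot's bars (phase 23° against 23.5°). I'll correct 0.6 mm sideways and lower it.

>>> move_arm(steps=[[[-0.016, -0.028, 0.3], 0, 0.4], [[0, 0, 0.25], 0, 0.4], [[0, 0, 0.15], 0, 0.4], [[0, 0, 0], 0, 0.4], [[0, 0, 0], 0, 0.4]])

```text
t: 19.4
ee_pos: [497.5, -9.7, 89.7]
orientation: [-1.84, -2.545, 0.001]
ft_force: [-0.4, 0.2, -0.4]
width: 62.8
grasp_force: 30.0
```

>>> move_arm(steps=[[[0, 0, 0.05], 0, 0.4], [[0, 0, 0.05], 0, 0.4], [[0, 0, 0.04], 0, 0.4], [[0, 0, 0], 0, 0.4]])

```text
t: 19.73
ee_pos: [497.8, -9.7, 86.6]
orientation: [-1.841, -2.546, 0.0]
ft_force: [-0.2, 0.4, -1.6]
width: 62.8
grasp_force: 30.0
```

>>> move_arm(steps=[[[0, 0, 0.04], 0, 0.4], [[0, 0, 0.04], 0, 0.4], [[0, 0, 0], 0, 0.4]])

```text
t: 19.98
ee_pos: [497.7, -9.7, 84.6]
orientation: [-1.84, -2.546, 0.0]
ft_force: [-0.3, -0.1, -1.3]
width: 62.8
grasp_force: 30.0
```

>>> move_arm(steps=[[[0, 0, 0.04], 0, 0.4], [[0, 0, 0.04], 0, 0.4], [[0, 0, 0], 0, 0.4]])

```text
t: 20.23
ee_pos: [497.7, -9.7, 82.5]
orientation: [-1.84, -2.546, 0.0]
ft_force: [1.1, -0.5, -0.6]
width: 62.8
grasp_force: 30.0
```

>>> move_arm(steps=[[[0, 0, 0.04], 0, 0.4], [[0, 0, 0.04], 0, 0.4], [[0, 0, 0], 0, 0.4]])

```text
t: 20.48
ee_pos: [497.7, -9.7, 80.5]
orientation: [-1.84, -2.546, 0.0]
ft_force: [0.5, -0.8, -1.2]
width: 62.3
grasp_force: 30.0
```

>>> move_arm(steps=[[[0, 0, 0.03], 0, 0.4], [[0, 0, 0], 0, 0.4]])

```text
t: 20.65
ee_pos: [497.8, -9.7, 79.8]
orientation: [-1.84, -2.546, 0.0]
ft_force: [-0.2, 0.1, -0.5]
width: 62.7
grasp_force: 30.0
```

>>> move_arm(steps=[[[0, 0, 0.03], 0, 0.4], [[0, 0, 0], 0, 0.4]])

```text
t: 20.82
ee_pos: [497.9, -9.7, 79.2]
orientation: [1.84, 2.546, 0.0]
ft_force: [-0.3, -0.8, -0.9]
width: 62.7
grasp_force: 30.0
```

>>> move_arm(steps=[[[0, 0, 0.02], 0, 0.4], [[0, 0, 0], 0, 0.4]])

```text
t: 20.98
ee_pos: [497.9, -9.7, 79.1]
orientation: [1.84, 2.546, 0.0]
ft_force: [-2.3, 0.1, 6.7]
width: 62.3
grasp_force: 30.0
```

>>> move_arm(steps=[[[0, 0, 0.02], 0, 0.4], [[0, 0, 0], 0, 0.4]])

```text
t: 21.15
ee_pos: [497.9, -9.7, 79.1]
orientation: [1.84, 2.546, 0.0]
ft_force: [-3.3, 0.3, 11.6]
width: 62.2
grasp_force: 30.0
```

>>> move_arm(steps=[[[0, 0, -0.02], 0, 0.4], [[0, 0, 0], 0.8, 0.4], [[0, 0, 0], 0.8, 0.4], [[0, 0, 0], 0.8, 0.4], [[0, 0, 0], 0.8, 0.4], [[0, 0, 0], 0.8, 0.4]])

```text
t: 21.65
ee_pos: [498.3, -9.8, 79.1]
orientation: [2.258, 2.184, 0.001]
ft_force: [-1.1, 1.1, 4.9]
width: 62.3
grasp_force: 30.0
```

```bash
cat > m.py <<'E'
from h import *
o=ctrl.get_obs(); T=pose(); print(round(o['t'],2),'yaw',round(float(np.degrees(np.arctan2(T[1,0],T[0,0]))),2),'m',np.round(o['moment'],3),'f',np.round(o['ft_force'],1),'q6',np.round(o['qpos'][5],4),'tq',np.round(o['joint_torque'][5],3))
E
python3 m.py
```

```text
21.65 yaw 88.09 m [-0.106  0.263  0.026] f [-1.1  1.1  4.9] q6 -0.0099 tq -1.041
```

>>> move_arm(steps=[[[0, 0, 0], 0.4, 0.4], [[0, 0, 0], 0.4, 0.4], [[0, 0, 0], 0.2, 0.4]])

```text
t: 21.9
ee_pos: [498.2, -9.8, 79.2]
orientation: [2.349, 2.085, 0.001]
ft_force: [-0.8, 0.0, 5.1]
width: 62.2
grasp_force: 30.0
```

```bash
python3 m.py
```

```text
21.9 yaw 83.18 m [-0.081  0.223  0.056] f [-0.8  0.   5.1] q6 0.0757 tq 0.021
```

>>> move_arm(steps=[[[0, 0, 0], 0.3, 0.4], [[0, 0, 0], 0.3, 0.4], [[0, 0, 0], 0, 0.4]])

```text
t: 22.15
ee_pos: [498.3, -9.8, 79.1]
orientation: [2.402, 2.023, 0.001]
ft_force: [-0.7, -0.2, 5.3]
width: 62.4
grasp_force: 30.0
```

```bash
python3 m.py
```

```text
22.15 yaw 80.21 m [-0.073  0.201 -0.084] f [-0.7 -0.2  5.3] q6 0.1274 tq 0.324
```

>>> move_arm(steps=[[[0, 0, 0], 0.3, 0.4], [[0, 0, 0], 0.3, 0.4], [[0, 0, 0], 0, 0.4]])

```text
t: 22.4
ee_pos: [498.3, -9.8, 79.1]
orientation: [2.454, 1.96, 0.001]
ft_force: [-0.2, -0.2, 6.1]
width: 62.5
grasp_force: 30.0
```

```bash
python3 m.py
```

```text
22.4 yaw 77.22 m [-0.128  0.191 -0.045] f [-0.2 -0.2  6.1] q6 0.1796 tq 0.296
```

>>> move_arm(steps=[[[0, 0, 0], 0.3, 0.4], [[0, 0, 0], 0.3, 0.4], [[0, 0, 0], 0, 0.4]])

```text
t: 22.65
ee_pos: [498.2, -9.7, 79.1]
orientation: [2.505, 1.895, 0.001]
ft_force: [-1.1, 0.8, 5.3]
width: 62.6
grasp_force: 30.0
```

```bash
python3 m.py
```

```text
22.65 yaw 74.23 m [-0.046  0.239 -0.029] f [-1.1  0.8  5.3] q6 0.2318 tq 0.348
```

>>> move_arm(steps=[[[0, 0, 0], 0.2, 0.4], [[0, 0, 0], 0.2, 0.4], [[0, 0, 0], 0, 0.4]])

```text
t: 22.9
ee_pos: [498.2, -9.7, 79.1]
orientation: [2.537, 1.853, 0.001]
ft_force: [-0.6, 0.9, 6.0]
width: 62.6
grasp_force: 30.0
```

```bash
python3 m.py
```

```text
22.9 yaw 72.28 m [0.006 0.272 0.138] f [-0.6  0.9  6. ] q6 0.266 tq 0.397
```

>>> move_arm(steps=[[[0, 0, 0], 0.2, 0.4], [[0, 0, 0], 0.2, 0.4], [[0, 0, 0], 0, 0.4]])

```text
t: 23.15
ee_pos: [498.1, -9.7, 79.1]
orientation: [2.568, 1.809, 0.001]
ft_force: [-0.6, 0.2, 6.0]
width: 62.7
grasp_force: 30.0
```

```bash
python3 m.py
```

```text
23.15 yaw 70.32 m [-0.009  0.368  0.314] f [-0.6  0.2  6. ] q6 0.3006 tq 0.558
```

>>> move_arm(steps=[[[0, 0, 0], 0.2, 0.4], [[0, 0, 0], 0.2, 0.4], [[0, 0, 0], 0, 0.4]])

```text
t: 23.4
ee_pos: [497.9, -9.7, 79.1]
orientation: [2.599, 1.764, 0.0]
ft_force: [-1.1, -0.4, 5.9]
width: 62.8
grasp_force: 30.0
```

```bash
python3 m.py
```

```text
23.4 yaw 68.35 m [0.003 0.352 0.479] f [-1.1 -0.4  5.9] q6 0.3352 tq 0.718
```

>>> move_arm(steps=[[[0, 0, 0], 0.2, 0.4], [[0, 0, 0], 0.2, 0.4], [[0, 0, 0], 0, 0.4]])

```text
t: 23.65
ee_pos: [497.8, -9.7, 79.0]
orientation: [2.629, 1.719, -0.0]
ft_force: [-2.0, -0.2, 5.3]
width: 62.6
grasp_force: 30.0
```

```bash
python3 m.py
```

```text
23.65 yaw 66.37 m [-0.01   0.434  0.596] f [-2.  -0.2  5.3] q6 0.3699 tq 0.815
```

That batch went on longer than I meant. The jam began near yaw 74°, and it is now about 7.5° past it. I'll measure how far the ring itself turned.

```bash
python3 ringlook.py tight1 92 497.8 -9.2; python3 m.py
```

```text
23.65 [497.84  -9.68  79.04] [-0.04  0.47  2.   -0.    0.68  0.37]
88.0 (array([497.09, -11.62,  17.49]), np.float64(-33.66989597297776))
92.0 (array([497.88,  -9.83,  17.06]), np.float64(-33.6809613346313))
96.0 (array([498.67,  -8.03,  16.63]), np.float64(-33.67972574068043))
dash 1326 101.97314893318391 23.988211397052552
dash 1364 -18.503086817663917 24.002985321993332
dash 3472 -121.77569250781993 25.170599137332058
23.7 yaw 66.4 m [0.027 0.427 0.504] f [-1.6  0.4  6.7] q6 0.3693 tq 0.66
```

>>> move_arm(steps=[[[0, 0, 0], -0.2, 0.4], [[0, 0, 0], -0.2, 0.4], [[0, 0, 0], 0, 0.4]])

```text
t: 23.95
ee_pos: [497.9, -9.7, 79.1]
orientation: [-2.6, -1.763, -0.001]
ft_force: [-1.1, 1.1, 5.5]
width: 62.7
grasp_force: 30.0
```

```bash
python3 m.py
```

```text
23.95 yaw 68.3 m [-0.03   0.4   -0.222] f [-1.1  1.1  5.5] q6 0.3349 tq -0.443
```

At about 5.5° past the jam, the torque to loosen shows the thread is holding. Releasing and lifting clear.

>>> move_arm(steps=[[[0, 0, 0], 0, 0.3], [[0, 0, 0], 0, 0.2], [[0, 0, 0], 0, 0.1], [[0, 0, 0], 0, 0], [[0, 0, 0], 0, 0], [[0, 0, 0], 0, 0], [[0, 0, -0.5], 0, 0], [[0, 0, -1], 0, 0], [[0, 0, -1], 0, 0], [[0, 0, -1], 0, 0], [[0, 0, -1], 0, 0], [[0, 0, 0], 0, 0], [[0, 0, 0], 0, 0], [[0, 0, 0], 0, 0]])

```text
t: 25.12
ee_pos: [497.3, -9.7, 190.6]
orientation: [-2.6, -1.763, 0.001]
ft_force: [-0.9, 0.9, -1.0]
width: 87.8
grasp_force: 0.0
```

```bash
python3 ringlook.py fin 92 497.8 -9.2; cp /dev/null /dev/null
python3 - <<'E'
from h import *
d=np.load('fin.npz'); cv2.imwrite('pics/fin.png',cv2.resize(d['im'][90:270,200:440,::-1],(720,540),interpolation=cv2.INTER_CUBIC))
print('outer',circ('fin.npz',[497.8,-9.2],92,31.5,1,rng=3,free=True))
E
```

```text
25.1167 [497.31  -9.71 190.62] [-0.04  0.28  1.93 -0.    0.93  0.34]
88.0 (array([497.48, -10.72,  17.29]), np.float64(-19.84805632893554))
92.0 (array([497.89,  -9.67,  17.04]), np.float64(-19.95302238392689))
96.0 (array([498.32,  -8.63,  16.78]), np.float64(-20.055908540933217))
dash 1089 102.95264698637122 23.995301596228117
dash 1097 -16.87062825569719 24.136424491347004
dash 1049 -136.1745362089458 24.12927474467607
outer (array([497.7516173 , -10.45448097,  31.49847912]), np.float64(-51.07818102565052))cp: '/dev/null' and '/dev/null' are the same file
```

View pics/fin.png

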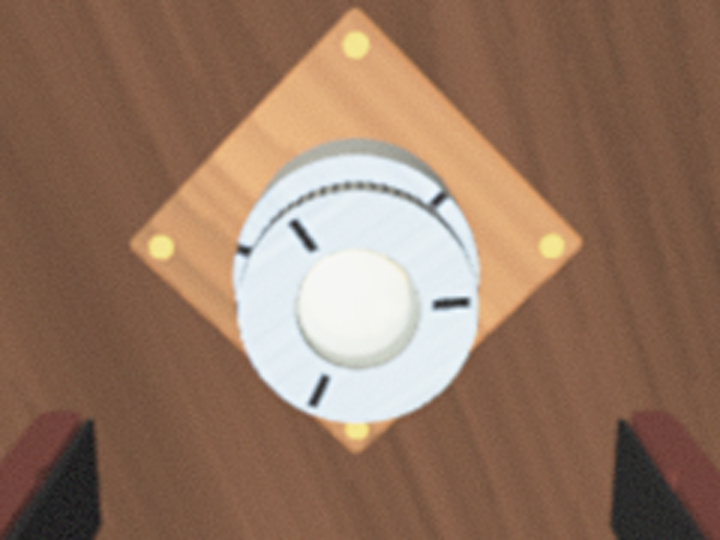

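The ring is level and centred on the pot, with the dome showing through it. Its dashes sit about 40° past mid-gap, roughly 6° beyond the jam, so it held when released.

```bash
python3 -c "
from h import *
print(ctrl.close_job())"
```

```text
the job is handed in; nothing more can be done
None
```

The pot is assembled and handed in at about 25 s of the 72 s allowed: the lens is home on its gasket and the ring is about 6° past its jam point, after I overshot to about 7.5° and backed off 2°; the clamping force itself could not be measured.

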